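# Move a row of tape rolls from the stock rack to the row of dispensers

### The job

The shop's gift-wrapping set is being made ready: move the four rolls of paper tape from the plywood stock rack to the row of wooden dispensers on the aluminium rail, each roll into the dispenser whose bay is made for its width (the narrowest roll in the narrowest bay, and so on up to the widest). Leave every roll standing on edge, fully down in its saddle, and let go of it.

Things in the scene. Friction and masses are not known exactly. Their poses are not given: they have to be found in the camera images.
- roll_8: Loose roll of off-white paper tape, 8 mm wide, 52 mm outside diameter, its core closed (solid to the touch), 31 g give or take 40 %. Origin at its centre; own y is the roll's axis, level. At the start it stands on edge in one of the stock rack's four bays (which one varies), axis along the rack, centre 38 mm above the table.
- roll_19: Loose roll of off-white paper tape, 19 mm wide, 52 mm outside diameter, its core closed (solid to the touch), 47 g give or take 40 %. Origin at its centre; own y is the roll's axis, level. At the start it stands on edge in one of the stock rack's four bays (which one varies), axis along the rack, centre 38 mm above the table.
- roll_30: Loose roll of off-white paper tape, 30 mm wide, 52 mm outside diameter, its core closed (solid to the touch), 62 g give or take 40 %. Origin at its centre; own y is the roll's axis, level. At the start it stands on edge in one of the stock rack's four bays (which one varies), axis along the rack, centre 38 mm above the table.
- roll_41: Loose roll of off-white paper tape, 41 mm wide, 52 mm outside diameter, its core closed (solid to the touch), 77 g give or take 40 %. Origin at its centre; own y is the roll's axis, level. At the start it stands on edge in one of the stock rack's four bays (which one varies), axis along the rack, centre 38 mm above the table.
- dispenser_8: Fixed wooden dispenser for 8 mm tape; bay 18 mm wide (own y) between two cheeks 30 mm high. Block 58 mm wide (y), 42 mm deep (x). Origin on the rail, 6 mm above the table, under the middle of the bay; z up. A roll fully down has its centre 35 mm above the origin, axis along y. A nose in front (own -x, to 57 mm) 9 mm high, bears a toothed blade, 17 mm high.
- dispenser_19: Fixed wooden dispenser for 19 mm tape; bay 29 mm wide (own y) between two cheeks 30 mm high. Block 58 mm wide (y), 42 mm deep (x). Origin on the rail, 6 mm above the table, under the middle of the bay; z up. A roll fully down has its centre 35 mm above the origin, axis along y. A nose in front (own -x, to 57 mm) 9 mm high, bears a toothed blade, 17 mm high.
- dispenser_30: Fixed wooden dispenser for 30 mm tape; bay 40 mm wide (own y) between two cheeks 30 mm high. Block 58 mm wide (y), 42 mm deep (x). Origin on the rail, 6 mm above the table, under the middle of the bay; z up. A roll fully down has its centre 35 mm above the origin, axis along y. A nose in front (own -x, to 57 mm) 9 mm high, bears a toothed blade, 17 mm high.
- dispenser_41: Fixed wooden dispenser for 41 mm tape; bay 51 mm wide (own y) between two cheeks 30 mm high. Block 58 mm wide (y), 42 mm deep (x). Origin on the rail, 6 mm above the table, under the middle of the bay; z up. A roll fully down has its centre 35 mm above the origin, axis along y. A nose in front (own -x, to 57 mm) 9 mm high, bears a toothed blade, 17 mm high.
- dispenser_rail: Fixed aluminium rail, 240 x 86 x 6 mm, under the four dispensers, which stand on it side by side at 59 mm pitch along its own y, in varying order, all facing its -x. Each bay has a black V saddle, flanks at 35 degrees, in which a roll lies on edge and sticks out 5 mm beyond the block at front and back. Origin under the row's middle, on the table.
- stock_rack: Fixed plywood trough, 240 mm long (own y), 52 mm deep, four equal bays 55 mm wide at 59 mm pitch, V saddles as in the dispensers, dividers up to 39 mm high. Origin under its middle, on the table. It stands left or right of the wire racks of sticker packs (up to 135 mm high), the dispensers on the other side; both rows run away from the robot.
Not all that is in view belongs to the job. Several things have the shape of the roll_8; the one meant has the colours described above.

How it is judged:
By the outcome, as a careful person would: the job done as asked, in the order asked, and still so for the second after the job is handed in, with the robot touching nothing.
It also fails if it takes over 122 s, if anything falls off the work surface, if the arm or the gripper's body presses on something with over 40 N, if the wrist force passes 120 N, or if a joint passes its speed limit or range.

### The arm

A 6-joint arm with a two-finger parallel gripper is mounted at the origin on a cart in front of the work surface, level with it; the furniture and walls round the work are solid. World frame = base frame: x ahead of the robot, y to its left, z up, the work surface at z = 0. Lengths are in m, angles in rad, forces in N, time in s.
With the tool pointing down it reaches from about 0.375 to 0.9 m from the base axis. Payload 3.1 kg.
Tool frame: the origin (TCP) lies between the finger pads; the fingertips stand 22 mm ahead of it and the grasp point (between the pads) lies 3 mm ahead of it; z points along the fingers, y is the line along which they close (so a half turn about z gives the same grasp; the last joint's range is limited). The gripper opens to 87 mm and grips with 3 to 60 N. Pads are 19 mm wide; open, the fingers measure 117 mm over their backs; the gripper's body (75 mm by 190 mm) begins 51 mm behind the grasp point.
Start: joints at [-1.496, 0.527, 1.433, -0, 1.181, -0.178], TCP at [0.157, -0.605, 0.205] pointing down, gripper open.
Joint ranges: [-3.08, 3.08], [-0.75, 2.2], [0.22, 2.44], [-1.43, 4.57], [0, 2.65], [-2.85, 2.85]. Speed limits (rad/s): [2.79, 2.79, 3.14, 3.14, 3.14, 3.14].

### API

Orientations are given as a unit quaternion [x, y, z, w].
In Python, from rig import robot gives the robot as it stands.
- The arm moves only by the tool move_arm, never from a script. Its argument "series" is text: rows parted by semicolons, each of 6 numbers parted by spaces: the shift along the tool's x, y, z in mm, then the turn, a rotation vector about the tool's x, y, z in degrees. In form: dx dy dz ax ay az; .... A call has 1 to 8 rows; each row is the pose to reach, as a shift and turn from the pose commanded when the call began, along the tool's axes at that moment; what a row does not reach only later rows make up. A row lasts 1/12 s, in which the tool goes at most 41.7 mm and 7.16 degrees, less where a joint would pass 70% of its speed; a pose out of reach is approached as far as the arm can. A call with a gripper value outside its range is refused whole. "jaw" is the opening, from 0 (shut) to 1 (fully open), set as the call begins (left out, the last holds). The fingers move at their own pace and stop on an object; "newtons" is the grip in N (left out, the last holds). Time passes only in rows, so rows that repeat a pose let the fingers close. It gives the time, the measured TCP pose, the force, the opening and the grip force at its end, in the units of the state.
- robot.get_obs(): the state, without advancing time (a new reading comes with each control period).
- robot.camera(name): name is "side" or "top"; returns a dict with "img" (480x640x3 uint8, red, green, blue), "mtx" (3x3 intrinsics, pixels), "distortion" ([k1, k2, p1, p2, k3] as OpenCV has them; the pictures are not rectified), "world_to_cam" (4x4, takes a point from world to camera coordinates). Camera axes: x right, y down, z forward; pixel columns grow to the right and rows downward; lengths in m; the calibration is good to about 2 mm. A picture is of the moment at which its call begins. There is no depth.
- robot.hand_in(): hands the job in; it is judged then, once.
Trained networks look in a picture, given as the dict that the camera call returned (one of the last four; its "shot" number tells which), for a name from the list of things; names that differ only in an ending like _2 or _b are one class to them, and where a whole thing is asked for, a point or a joint stands for the part that bears it (a point fixed in the world has none). Each returns a list of dicts, best first, with "p" (0 to 1); they miss things now and then, are a little off and sometimes report something else, mostly with a low value. They report only what shows in the picture. A call takes as long as a camera call. They do not tell look-alikes from the thing itself.
- robot.search_frame(picture, thing): "xyz" ([x, y, z] in m, in world coordinates, good to about 4 mm: the middle of the surface that is visible of it).
- robot.tip_of(picture, thing): "xyz" ([x, y, z] in m, in world coordinates, good to about 4 mm: a listed point, or the origin of a listed thing).
The state is a dict: "time": time; "q": joint angles; "joint_velocities": joint speeds; "joint_torque": joint torques, N m; "position": TCP position; "tool_rot": TCP orientation; "ft_force": force on the tool from outside, world axes, zero at the start; "moment": the same for the moment, N m; "grip_width": finger opening in m; "grip_force": force on a finger pad.
Only numpy, scipy, OpenCV 4.12 (cv2) and the standard library are available. Lean on these libraries where they do the work, as an engineer would, in place of code of your own. Each camera call takes 0.05 s, during which the arm holds its last target. There are 200 camera calls.

## Working session

There is one attempt and no reset: what is moved stays moved. The work goes in short steps, Python scripts to look and compute and a tool call to move; the robot and the scene stay as the last step left them, time stands still between calls to the robot, and variables do not carry over. Pictures are saved under pics/ and viewed, at most 14 in all, crops included, and the job is handed in when it is done.

Besides the shell and the picture viewer there is one more tool, called after "Call:" as name(argument=value, ...), one argument or row to a line, values as JSON. move_arm: Moves the arm, as the interface text tells. Its arguments: {"type":"object","properties":{"series":{"type":"string"},"jaw":{"type":"number"},"newtons":{"type":"number"}},"required":["series"]}

```bash
mkdir -p pics; ls; python3 - <<'E'
from rig import robot
import cv2
o=robot.get_obs();print({k:o[k] for k in('time','position','tool_rot','grip_width')})
for n in('top','side'):
    p=robot.camera(n);cv2.imwrite(f'pics/{n}0.png',p['img'][:,:,::-1])
    print(n,p['mtx'].tolist(),p['world_to_cam'].round(3).tolist(),p['distortion'])
    for t in['roll_8','roll_19','roll_30','roll_41','dispenser_8','dispenser_19','dispenser_30','dispenser_41','dispenser_rail','stock_rack']:
        print(t,[(round(d['p'],2),[round(v,3) for v in d['xyz']]) for d in robot.tip_of(p,t)[:5]])
E
```

```text
pics
{'time': 0.0, 'position': array([ 0.15690632, -0.60417928,  0.2036903 ]), 'tool_rot': array([ 9.91957274e-01,  1.26568632e-01,  5.76407364e-05, -1.07038830e-03]), 'grip_width': 0.08741496634184712}
top [[457.27277957477634, 0.0, 324.7159013239939], [0.0, 457.27277957477634, 243.3851504667476], [0.0, 0.0, 1.0]] [[0.01, -1.0, 0.006, 0.13], [-0.997, -0.01, -0.075, 0.51], [0.075, -0.005, -0.997, 0.938], [0.0, 0.0, 0.0, 1.0]] [-0.04764582  0.          0.          0.          0.        ]
roll_8 [(0.87, [0.525, 0.308, 0.036]), (0.62, [0.467, 0.305, 0.036]), (0.6, [0.589, 0.316, 0.036]), (0.53, [0.392, 0.407, 0.028]), (0.4, [0.409, 0.302, 0.039])]
roll_19 [(0.87, [0.525, 0.308, 0.036]), (0.62, [0.467, 0.305, 0.036]), (0.6, [0.589, 0.316, 0.036]), (0.53, [0.392, 0.407, 0.028]), (0.4, [0.409, 0.302, 0.039])]
roll_30 [(0.87, [0.525, 0.308, 0.036]), (0.62, [0.467, 0.305, 0.036]), (0.6, [0.589, 0.316, 0.036]), (0.53, [0.392, 0.407, 0.028]), (0.4, [0.409, 0.302, 0.039])]
roll_41 [(0.87, [0.525, 0.308, 0.036]), (0.62, [0.467, 0.305, 0.036]), (0.6, [0.589, 0.316, 0.036]), (0.53, [0.392, 0.407, 
[... 1578 characters left out ...]
.532, 0.312, 0.037]), (0.6, [0.588, 0.317, 0.042])]
dispenser_8 [(0.95, [0.499, -0.114, 0.004]), (0.77, [0.618, -0.124, 0.005]), (0.7, [0.56, -0.123, 0.004]), (0.65, [0.439, -0.107, 0.006])]
dispenser_19 [(0.95, [0.499, -0.114, 0.004]), (0.77, [0.618, -0.124, 0.005]), (0.7, [0.56, -0.123, 0.004]), (0.65, [0.439, -0.107, 0.006])]
dispenser_30 [(0.95, [0.499, -0.114, 0.004]), (0.77, [0.618, -0.124, 0.005]), (0.7, [0.56, -0.123, 0.004]), (0.65, [0.439, -0.107, 0.006])]
dispenser_41 [(0.95, [0.499, -0.114, 0.004]), (0.77, [0.618, -0.124, 0.005]), (0.7, [0.56, -0.123, 0.004]), (0.65, [0.439, -0.107, 0.006])]
dispenser_rail [(0.79, [0.53, -0.118, -0.002])]
stock_rack [(0.72, [0.499, 0.31, 0.001])]
```

View pics/top0.png

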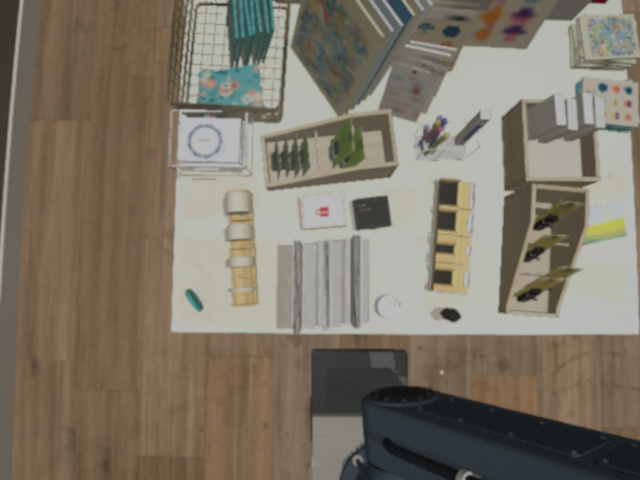

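```bash
cat > h.py <<'E'
import cv2,numpy as np
def ortho(p,img,z,x0,x1,y0,y1,s):
    # rectified view of plane z; rows = x decreasing downwards, cols= y decreasing; s px per m
    xs=np.arange(x1,x0,-1/s);ys=np.arange(y1,y0,-1/s)
    X,Y=np.meshgrid(xs,ys,indexing='ij');P=np.stack([X,Y,np.full_like(X,z)],-1).reshape(-1,3)
    W=np.asarray(p['world_to_cam'])
    uv,_=cv2.projectPoints(P,cv2.Rodrigues(W[:3,:3])[0],W[:3,3],p['mtx'],p['distortion'])
    m=uv.reshape(*X.shape,2).astype(np.float32)
    return cv2.remap(img,m[...,0],m[...,1],cv2.INTER_LINEAR)
E
python3 - <<'E'
from rig import robot
from h import *
p=robot.camera('top');im=p['img'][:,:,::-1].copy()
a=ortho(p,im,0.064,.37,.67,.25,.37,2000)   # roll tops plane
b=ortho(p,im,0.036,.37,.67,-.18,-.06,2000)  # cheek tops
out=np.hstack([a,b])
for i,x in enumerate(np.arange(.67,.37,-.01)): cv2.line(out,(0,i*20),(8 if i%5!=2 else 20,i*20),(0,0,255),1)
for i in range(24): cv2.line(out,(i*20,0),(i*20,8),(0,0,255),1)
cv2.imwrite('pics/ortho0.png',out)
E
```

```text
(no output)
```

View pics/ortho0.png

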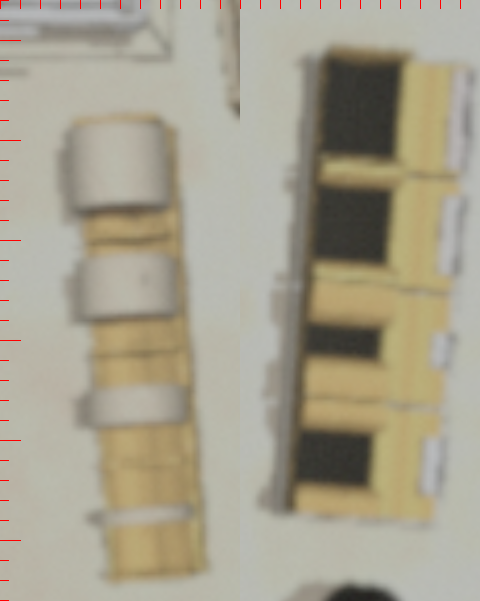

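View pics/side0.png

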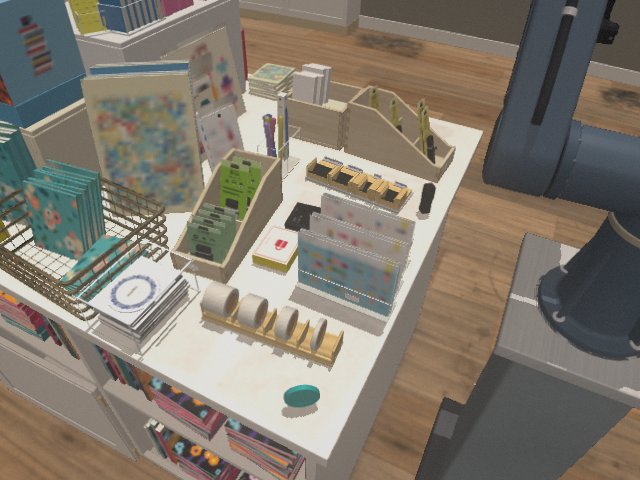

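The rack rolls run, far to near, 41, 30, 19, 8. The dispensers run, far to near, 41, 30, 8, 19. I'll check the neighbouring obstacles for clearance to the gripper body.

```bash
python3 - <<'E'
import cv2,numpy as np
t=cv2.imread('pics/top0.png');s=cv2.imread('pics/side0.png')
out=np.zeros((600,800,3),np.uint8)
def put(im,x,y,w,h,k,X,Y):
    c=cv2.resize(im[y:y+h,x:x+w],None,fx=k,fy=k,interpolation=cv2.INTER_CUBIC)
    for i in range(0,w,10): cv2.line(c,(int(i*k),0),(int(i*k),8 if i%50 else 16),(0,0,255),1)
    for i in range(0,h,10): cv2.line(c,(0,int(i*k)),(8 if i%50 else 16,int(i*k)),(0,0,255),1)
    out[Y:Y+c.shape[0],X:X+c.shape[1]]=c
put(t,250,230,130,100,3,0,0)
put(s,280,180,135,100*1+35,3,395,0)
put(t,490,90,110,65*2+60,1.5,0,310);put(s,340,70,130,95,3,395,310) if 0 else put(s,340,70,160,115,2.4,395,320)
cv2.imwrite('pics/mont.png',out)
E
```

```text
(no output)
```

View pics/mont.png

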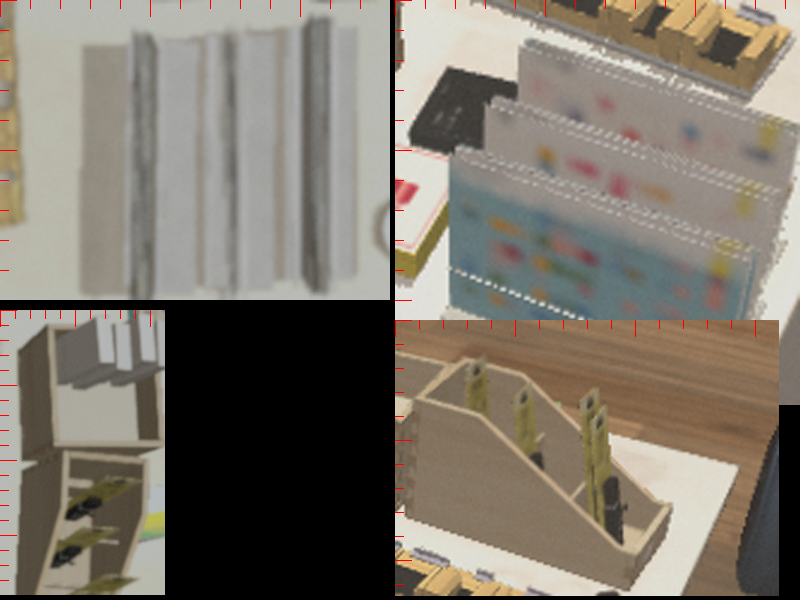

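The red-tick crops show these neighbours:
- **Wire rack:** the face towards the rolls is at col ≈293 (top view), so y ≈ 0.185.
- **Seed box:** its wall foot is at col ≈503, so y ≈ -0.25.

Both clear the gripper body when each roll is gripped across its diameter. I'll write a helper that turns world targets into tool-frame shifts.

```bash
cat > go.py <<'E'
import sys,numpy as np
from scipy.spatial.transform import Rotation as R
from rig import robot
# args: x y z yaw_deg ... world TCP targets (m, tool x heading); prints shift/turn in the tool frame of now
o=robot.get_obs();P=np.array(o['position']);Q=R.from_quat(o['tool_rot'])
print('t',round(o['time'],2),'pos',P.round(4),'yaw',round(Q.as_euler('ZYX',degrees=True)[0],2),'jaw',round(o['grip_width'],4),'F',np.round(o['ft_force'],1))
a=list(map(float,sys.argv[1:]))
for i in range(0,len(a),4):
    T=R.from_euler('Z',a[i+3],degrees=True)*R.from_euler('X',180,degrees=True)
    print(Q.inv().apply(np.array(a[i:i+3])-P).__mul__(1000).round(1),(Q.inv()*T).as_rotvec(degrees=True).round(2))
E
python3 go.py .40 -.33 .25 9 .587 .316 .25 4.3
```

```text
t 1.15 pos [ 0.1569 -0.605   0.2047] yaw 14.54 jaw 0.087 F [-0.5  1.  -0.2]
[ 304.3 -205.1  -45.4] [0.   0.   5.54]
[ 647.6 -783.5  -45.4] [ 0.    0.   10.24]
```

Call:
move_arm(
  series="304 -205 -45 0 0 5.5;304 -205 -45 0 0 5.5;304 -205 -45 0 0 5.5;304 -205 -45 0 0 5.5;304 -205 -45 0 0 5.5;304 -205 -45 0 0 5.5;304 -205 -45 0 0 5.5;304 -205 -45 0 0 5.5",
  jaw=1,
  newtons=15,
)

```text
time: 1.82
position: [0.3771, -0.3554, 0.2457]
tool_rot: [0.997, 0.079, 0.0, 0.0]
ft_force: [1.0, 0.3, 0.3]
grip_width: 0.0868
grip_force: 0.0
```

```bash
python3 go.py .587 .316 .25 4.3
```

```text
t 1.82 pos [ 0.3771 -0.3554  0.2457] yaw 9.02 jaw 0.0868 F [1.  0.3 0.3]
[ 312.6 -630.2   -4.4] [ 0.03 -0.02  4.72]
```

Call:
move_arm(
  series="313 -630 -4 0 0 4.7;313 -630 -4 0 0 4.7;313 -630 -4 0 0 4.7;313 -630 -4 0 0 4.7;313 -630 -4 0 0 4.7;313 -630 -4 0 0 4.7;313 -630 -4 0 0 4.7;313 -630 -4 0 0 4.7",
)

```text
time: 2.48
position: [0.4759, -0.0369, 0.2475]
tool_rot: [0.999, 0.038, 0.0, 0.0]
ft_force: [-0.2, -0.0, -0.1]
grip_width: 0.0869
grip_force: 0.0
```

```bash
python3 go.py .587 .316 .25 4.3
```

```text
t 2.48 pos [ 0.4759 -0.0369  0.2475] yaw 4.33 jaw 0.0869 F [-0.2 -0.  -0.1]
[ 137.5 -343.5   -2.5] [ 0.02 -0.04  0.03]
```

Call:
move_arm(
  series="137.5 -343.5 -2 0 0 0;137.5 -343.5 -2 0 0 0;137.5 -343.5 -2 0 0 0;137.5 -343.5 -2 0 0 0;137.5 -343.5 -2 0 0 0;137.5 -343.5 -2 0 0 0;137.5 -343.5 -2 0 0 0;137.5 -343.5 -2 0 0 0",
)

```text
time: 3.15
position: [0.5759, 0.2813, 0.2491]
tool_rot: [0.999, 0.038, 0.0, 0.0]
ft_force: [1.2, -0.0, 0.5]
grip_width: 0.0875
grip_force: 0.0
```

```bash
python3 go.py .587 .316 .12 4.3 .587 .316 .050 4.3
```

```text
t 3.15 pos [0.5759 0.2813 0.2491] yaw 4.37 jaw 0.0875 F [ 1.2 -0.   0.5]
[ 13.7 -33.8 129.1] [ 0.01 -0.01  0.07]
[ 13.7 -33.8 199.1] [ 0.01 -0.01  0.07]
```

Call:
move_arm(
  series="13.7 -33.8 20 0 0 0;13.7 -33.8 100 0 0 0;13.7 -33.8 110 0 0 0;13.7 -33.8 129 0 0 0;13.7 -33.8 129 0 0 0;13.7 -33.8 129 0 0 0",
)

```text
time: 3.65
position: [0.5858, 0.3135, 0.1185]
tool_rot: [0.999, 0.038, -0.002, 0.001]
ft_force: [-0.1, -0.4, 0.3]
grip_width: 0.0871
grip_force: 0.0
```

```bash
python3 - <<'E'
from rig import robot
import cv2,numpy as np
o=robot.get_obs();print(o['position'],o['q'].round(2))
out=[]
for n,(x,y,w,h) in(('top',(180,160,130,160)),('side',(180,220,180,160))):
    p=robot.camera(n);im=p['img'][:,:,::-1].copy();W=p['world_to_cam']
    c=cv2.resize(im[y:y+h,x:x+w],None,fx=2.5,fy=2.5,interpolation=cv2.INTER_CUBIC)
    P=np.array(o['position']);pt=[P+[0,s*.0437,-.022] for s in(-1,0,1)]
    uv=cv2.projectPoints(np.array(pt),cv2.Rodrigues(W[:3,:3])[0],W[:3,3],p['mtx'],p['distortion'])[0].reshape(-1,2)
    for u in uv: cv2.circle(c,tuple(((u-[x,y])*2.5).astype(int)),3,(0,0,255),1)
    out.append(c)
cv2.imwrite('pics/hov.png',np.hstack(out))
E
python3 go.py .587 .316 .05 4.3
```

```text
[0.58581644 0.31351724 0.11850721] [0.32 0.68 1.4  0.   1.07 1.82]
t 3.75 pos [0.5887 0.3143 0.1222] yaw 4.33 jaw 0.0875 F [-0.1 -0.3 -0.1]
[-1.9 -1.8 72.2] [-0.07 -0.25  0.03]
```

View pics/hov.png

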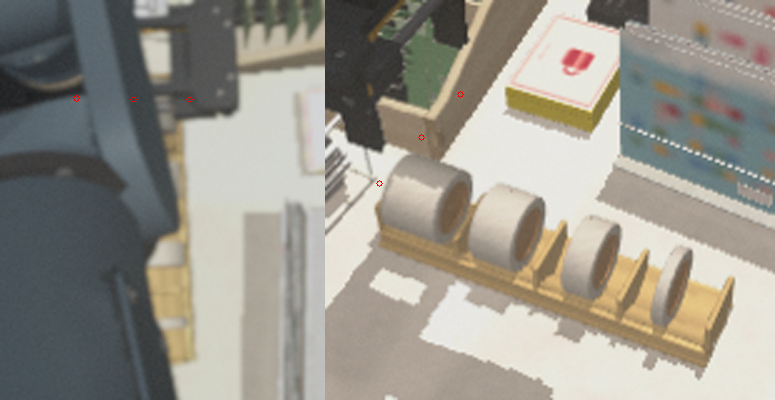

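The fingers aren't clear in that crop, so I'll take one larger crop before descending.

```bash
python3 - <<'E'
from rig import robot
import cv2,numpy as np
o=robot.get_obs();p=robot.camera('side');im=p['img'][:,:,::-1].copy();W=p['world_to_cam']
P=np.array(o['position']);uv=cv2.projectPoints(np.array([P+[0,s*.0437,-.022] for s in(-1,0,1)]),cv2.Rodrigues(W[:3,:3])[0],W[:3,3],p['mtx'],p['distortion'])[0].reshape(-1,2)
print(P,uv.round(0))
x,y,w,h=140,120,200,150
cv2.imwrite('pics/hov2.png',cv2.resize(im[y:y+h,x:x+w],None,fx=4,fy=4,interpolation=cv2.INTER_CUBIC))
E
```

```text
[0.58870855 0.31426585 0.12223814] [[232. 256.]
 [217. 273.]
 [200. 292.]]
```

View pics/hov2.png

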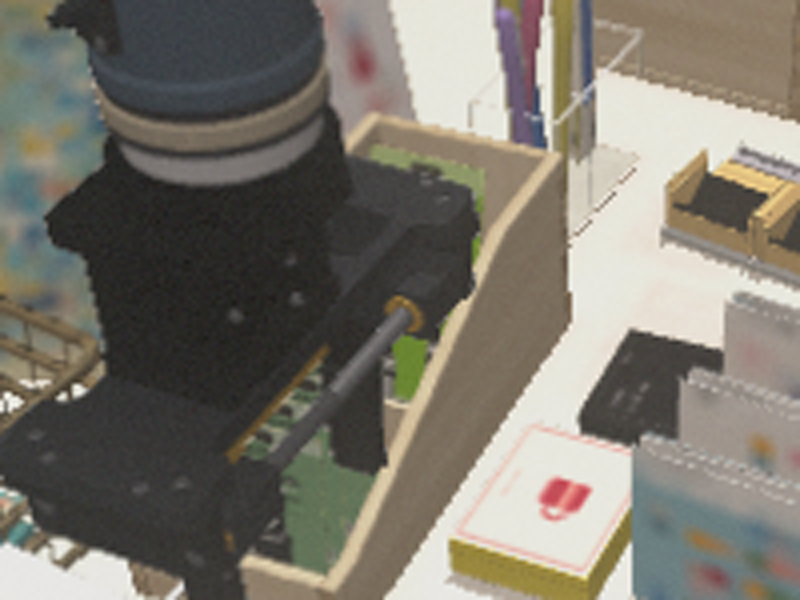

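```bash
python3 - <<'E'
from rig import robot
import cv2,numpy as np
o=robot.get_obs();P=np.array(o['position'])
for n in('top','side'):
    p=robot.camera(n);W=p['world_to_cam']
    for nm,q in(('tip-',[0,-.0437,-.022]),('body- lo',[-.0375,-.095,.048]),('body- lo far',[.0375,-.095,.048]),('body- hi',[-.0375,-.095,.1]),('body+ lo',[-.0375,.095,.048]),('body- mid',[0,-.095,.048])):
        uv=cv2.projectPoints(np.array([P+q]),cv2.Rodrigues(W[:3,:3])[0],W[:3,3],p['mtx'],p['distortion'])[0].ravel()
        print(n,nm,uv.round(0))
E
python3 - <<'E'
import cv2,numpy as np
E
python3 go.py .587 .316 .05 4.3
```

```text
top tip- [255. 198.]
top body- lo [278. 212.]
top body- lo far [279. 170.]
top body- hi [275. 208.]
top body+ lo [171. 211.]
top body- mid [278. 191.]
side tip- [232. 256.]
side body- lo [265. 212.]
side body- lo far [226. 198.]
side body- hi [264. 185.]
side body+ lo [191. 293.]
side body- mid [246. 205.]
t 3.9 pos [0.5887 0.3142 0.1229] yaw 4.32 jaw 0.0868 F [ 0.8  0.3 -0.3]
[-1.9 -1.8 72.9] [-0.08 -0.3   0.02]
```

The top view confirms the xy position, but the side view shows the gripper 20–30 px higher than predicted. I'll descend part way and check again.

Call:
move_arm(
  series="-2 -1.5 33 0 -0.3 0;-2 -1.5 33 0 -0.3 0;-2 -1.5 33 0 -0.3 0",
)

```text
time: 4.15
position: [0.5836, 0.3147, 0.0868]
tool_rot: [0.999, 0.038, -0.004, 0.0]
ft_force: [-0.3, -0.4, -0.3]
grip_width: 0.0871
grip_force: 0.0
```

```bash
python3 - <<'E'
from rig import robot
import cv2,numpy as np
o=robot.get_obs();p=robot.camera('side');im=p['img'][:,:,::-1].copy();W=p['world_to_cam']
P=np.array(o['position']);uv=cv2.projectPoints(np.array([P+[0,s*.0437,-.022] for s in(-1,0,1)]),cv2.Rodrigues(W[:3,:3])[0],W[:3,3],p['mtx'],p['distortion'])[0].reshape(-1,2)
print(P,uv.round(0))
x,y,w,h=150,190,180,140
c=cv2.resize(im[y:y+h,x:x+w],None,fx=4,fy=4,interpolation=cv2.INTER_CUBIC)
for u in uv: cv2.circle(c,tuple(((u-[x,y])*4).astype(int)),4,(0,0,255),1)
cv2.imwrite('pics/hov3.png',c)
E
```

```text
[0.58358391 0.31466581 0.08676988] [[237. 272.]
 [222. 289.]
 [206. 308.]]
```

View pics/hov3.png

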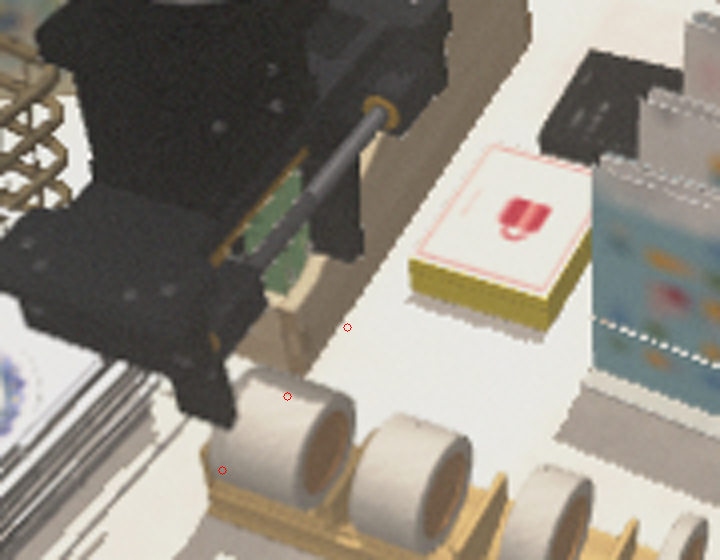

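Both fingertips appear about 15 px (roughly 30 mm) above prediction. I'll go down in small steps, watching the force, and compare again.

Call:
move_arm(
  series="3 -1.5 10 0 0 0;3 -1.5 20 0 0 0;3 -1.5 30 0 0 0;3 -1.5 35 0 0 0;3 -1.5 35 0 0 0",
)

```text
time: 4.62
position: [0.5859, 0.3163, 0.0498]
tool_rot: [0.999, 0.038, -0.005, 0.001]
ft_force: [0.4, 0.5, -1.0]
grip_width: 0.0871
grip_force: 0.0
```

```bash
python3 - <<'E'
from rig import robot
import cv2,numpy as np
o=robot.get_obs();p=robot.camera('side');im=p['img'][:,:,::-1].copy();W=p['world_to_cam']
P=np.array(o['position']);uv=cv2.projectPoints(np.array([P+[0,s*.0437,-.022] for s in(-1,0,1)]),cv2.Rodrigues(W[:3,:3])[0],W[:3,3],p['mtx'],p['distortion'])[0].reshape(-1,2)
print(P,uv.round(0),o['ft_force'],o['tool_rot'])
x,y,w,h=150,190,180,140
c=cv2.resize(im[y:y+h,x:x+w],None,fx=4,fy=4,interpolation=cv2.INTER_CUBIC)
for u in uv: cv2.circle(c,tuple(((u-[x,y])*4).astype(int)),4,(0,0,255),1)
cv2.imwrite('pics/hov4.png',c)
E
```

```text
[0.5858828  0.31628687 0.04982609] [[237. 286.]
 [223. 304.]
 [207. 322.]] [ 0.4025541   0.54321556 -0.98537225] [ 9.99272819e-01  3.78526595e-02 -4.53339956e-03  6.76834434e-04]
```

View pics/hov4.png

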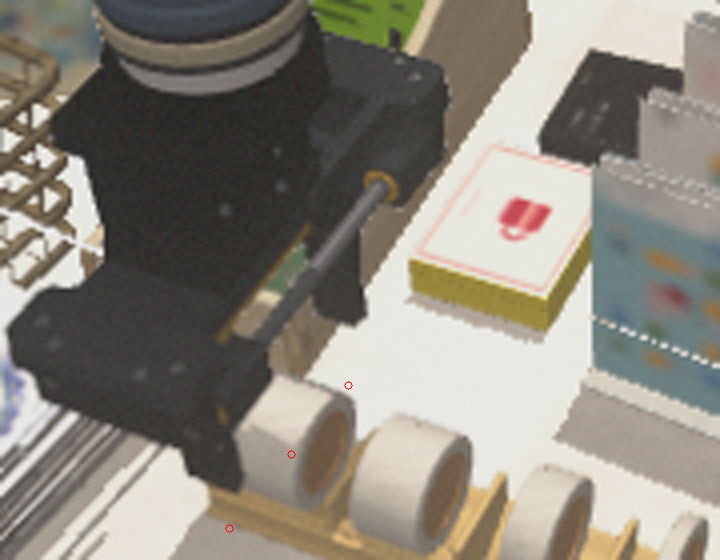

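Call:
move_arm(
  series="0 0 0 0 0 0;0 0 0 0 0 0;0 0 0 0 0 0;0 0 0 0 0 0;0 0 0 0 0 0;0 0 0 0 0 0",
  jaw=0.4,
  newtons=4,
)

```text
time: 5.17
position: [0.5875, 0.3169, 0.0522]
tool_rot: [0.999, 0.038, -0.002, 0.0]
ft_force: [-0.2, -0.2, 0.7]
grip_width: 0.0547
grip_force: 0.0
```

Call:
move_arm(
  series="0 0 0 0 0 0;0 0 0 0 0 0;0 0 0 0 0 0;0 0 0 0 0 0",
)

```text
time: 5.5
position: [0.5874, 0.3168, 0.052]
tool_rot: [0.999, 0.038, -0.003, 0.0]
ft_force: [0.8, -0.0, -0.1]
grip_width: 0.0362
grip_force: 0.0
```

The jaw closed to 36 mm without touching. So the real fingertips are about 30 mm higher than the reported pose implies, as the images showed. I'll reopen and descend further with checks on the force.

Call:
move_arm(
  series="0 0 0 0 0 0;0 0 0 0 0 0;0 0 0 0 0 0;0 0 0 0 0 0;0 0 0 0 0 0;0 0 0 0 0 0;0 0 0 0 0 0;0 0 0 0 0 0",
  jaw=0.9,
  newtons=15,
)

```text
time: 6.17
position: [0.5874, 0.3168, 0.0519]
tool_rot: [0.999, 0.038, -0.003, 0.0]
ft_force: [-0.5, 0.2, 0.0]
grip_width: 0.0763
grip_force: 0.0
```

Call:
move_arm(
  series="0 0 5 0 0 0;0 0 10 0 0 0;0 0 15 0 0 0;0 0 20 0 0 0;0 0 20 0 0 0",
)

```text
time: 6.58
position: [0.5861, 0.3164, 0.0302]
tool_rot: [0.999, 0.038, -0.004, 0.001]
ft_force: [0.3, -0.1, -0.6]
grip_width: 0.0783
grip_force: 0.0
```

Call:
move_arm(
  series="0 0 4 0 0 0;0 0 8 0 0 0;0 0 10 0 0 0;0 0 10 0 0 0",
)

```text
time: 6.92
position: [0.5868, 0.3166, 0.0213]
tool_rot: [0.999, 0.038, -0.003, 0.0]
ft_force: [-0.2, -0.2, 0.1]
grip_width: 0.0788
grip_force: 0.0
```

```bash
python3 - <<'E'
from rig import robot
import cv2,numpy as np
o=robot.get_obs();p=robot.camera('side');im=p['img'][:,:,::-1].copy()
print(o['position'],o['ft_force'],o['tool_rot'],o['grip_width'],o['q'])
x,y,w,h=150,190,180,140
c=cv2.resize(im[y:y+h,x:x+w],None,fx=4,fy=4,interpolation=cv2.INTER_CUBIC)
cv2.imwrite('pics/hov5.png',c)
E
```

```text
[0.58677889 0.31664492 0.02126701] [-0.22515045 -0.21065215  0.11670445] [ 9.99277571e-01  3.78707014e-02 -3.17378150e-03  2.70922964e-04] 0.07880554766096712 [3.26959518e-01 8.10659632e-01 1.43885943e+00 1.64920023e-03
 8.98312910e-01 1.82096458e+00]
```

View pics/hov5.png

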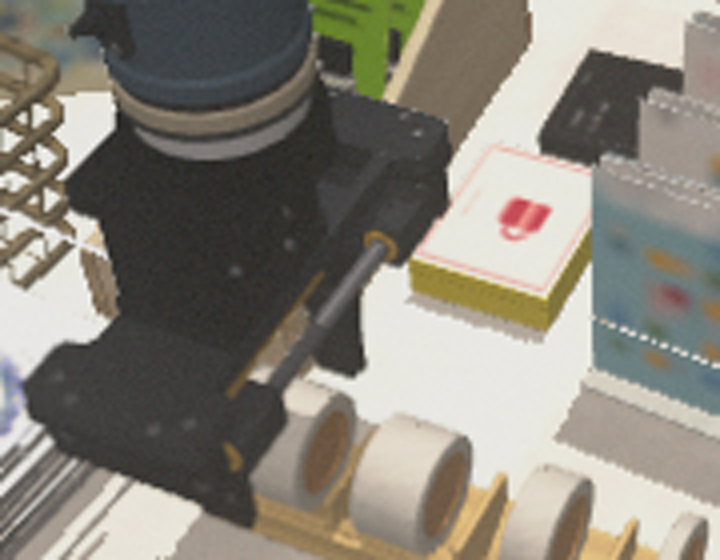

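The far fingertip is now at crop (345,372), which puts the tip at z ≈ 0.033. I'll go 3 mm lower and close.

Call:
move_arm(
  series="0 0 3 0 0 0;0 0 3 0 0 0;0 0 3 0 0 0;0 0 3 0 0 0;0 0 3 0 0 0;0 0 3 0 0 0;0 0 3 0 0 0;0 0 3 0 0 0",
  jaw=0.4,
  newtons=12,
)

```text
time: 7.63
position: [0.5874, 0.3163, 0.0192]
tool_rot: [0.999, 0.038, -0.003, 0.001]
ft_force: [0.6, -2.2, 2.2]
grip_width: 0.0517
grip_force: 12.0
```

Call:
move_arm(
  series="0 0 -20 0 0 0;0 0 -60 0 0 0;0 0 -100 0 0 0;0 0 -140 0 0 0;0 0 -175 0 0 0;0 0 -175 0 0 0",
)

```text
time: 8.13
position: [0.5932, 0.3194, 0.2031]
tool_rot: [0.999, 0.038, 0.006, -0.003]
ft_force: [0.1, 0.8, 0.2]
grip_width: 0.0511
grip_force: 12.0
```

```bash
python3 go.py .6175 -.123 .195 -4.4
```

```text
t 8.13 pos [0.5932 0.3194 0.2031] yaw 4.35 jaw 0.0511 F [0.1 0.8 0.2]
[ -9.4 443.    5.6] [-0.36 -0.63  8.75]
```

Call:
move_arm(
  series="-6 120 0 0 0 2;-6 443 0 0 0 8.7;-6 443 0 0 0 8.7;-6 443 0 0 0 8.7;-6 443 0 0 0 8.7;-6 443 0 0 0 8.7;-6 443 0 0 0 8.7;-6 443 0 0 0 8.7",
)

```text
time: 8.8
position: [0.6079, -0.0171, 0.1933]
tool_rot: [0.999, -0.038, -0.003, -0.0]
ft_force: [0.5, 0.0, -1.2]
grip_width: 0.0517
grip_force: 12.0
```

```bash
python3 go.py .6175 -.123 .195 -4.4
```

```text
t 8.8 pos [ 0.6079 -0.0171  0.1933] yaw -4.36 jaw 0.0517 F [ 0.5  0.  -1.2]
[ 17.6 104.8  -1.8] [-0.02  0.33  0.04]
```

Call:
move_arm(
  series="17 105 0 0 0 0;17 105 0 0 0 0;17 105 20 0 0 0;17 105 60 0 0 0;17 105 100 0 0 0;17 105 115 0 0 0;17 105 115 0 0 0;17 105 115 0 0 0",
)

```text
time: 9.47
position: [0.6161, -0.1213, 0.0776]
tool_rot: [0.999, -0.038, -0.004, -0.0]
ft_force: [0.3, -0.2, -0.9]
grip_width: 0.0514
grip_force: 12.0
```

```bash
cat > look.py <<'E'
import sys,cv2,numpy as np
from rig import robot
# look.py name: dispenser-side crops of both cameras, side by side
from h import *
out=[]
for n,(x,y,w,h) in(('top',(410,150,100,150)),('side',(270,90,170,150))):
    p=robot.camera(n);im=p['img'][:,:,::-1].copy();out.append(cv2.resize(im[y:y+h,x:x+w],None,fx=2.9,fy=2.9,interpolation=cv2.INTER_CUBIC))
cv2.imwrite(f'pics/{sys.argv[1]}.png',np.hstack(out))
E
python3 look.py d41; python3 go.py .6175 -.123 .022 -4.4
```

```text
t 9.57 pos [ 0.6183 -0.122   0.0804] yaw -4.34 jaw 0.0512 F [ 0.8  0.5 -1.1]
[-0.6  1.  58.4] [0.08 0.11 0.06]
```

View pics/d41.png

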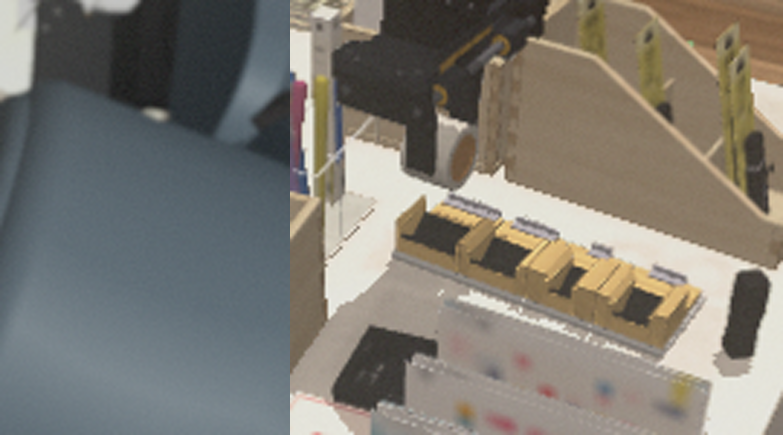

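Call:
move_arm(
  series="-0.5 1 15 0 0 0;-0.5 1 30 0 0 0;-0.5 1 42 0 0 0;-0.5 1 50 0 0 0;-0.5 1 54 0 0 0;-0.5 1 54 0 0 0;-0.5 1 54 0 0 0",
)

```text
time: 10.15
position: [0.6164, -0.1229, 0.0254]
tool_rot: [0.999, -0.038, -0.002, 0.0]
ft_force: [0.4, -0.1, -1.3]
grip_width: 0.0517
grip_force: 12.0
```

```bash
python3 look.py d41b; python3 go.py .6175 -.123 .022 -4.4
```

```text
t 10.25 pos [ 0.6166 -0.123   0.0257] yaw -4.36 jaw 0.0521 F [-0.3  0.5 -1.4]
[ 0.9 -0.1  3.7] [0.07 0.21 0.04]
```

View pics/d41b.png

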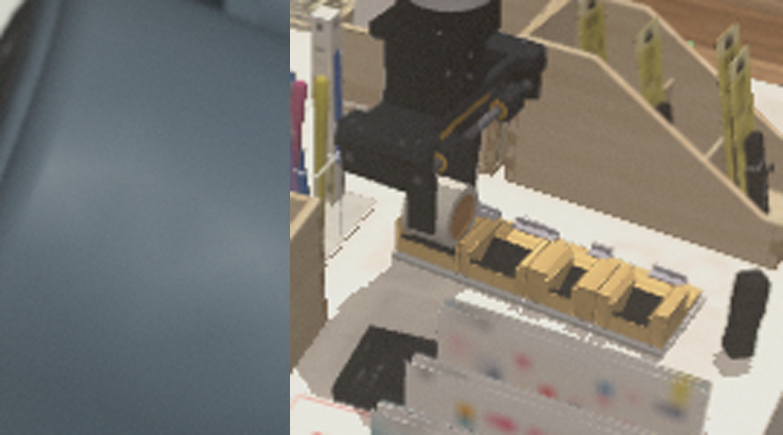

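Call:
move_arm(
  series="0.5 0 2 0 0 0;0.5 0 4 0 0 0;0.5 0 4 0 0 0",
)

```text
time: 10.5
position: [0.6173, -0.1234, 0.022]
tool_rot: [0.999, -0.038, -0.002, 0.001]
ft_force: [-0.5, -1.5, 4.0]
grip_width: 0.0516
grip_force: 12.0
```

Contact came at the predicted height, so I'll release and lift.

Call:
move_arm(
  series="0 0 0 0 0 0;0 0 0 0 0 0;0 0 0 0 0 0;0 0 0 0 0 0;0 0 0 0 0 0",
  jaw=0.9,
)

```text
time: 10.92
position: [0.6163, -0.1228, 0.0208]
tool_rot: [0.999, -0.038, -0.003, 0.0]
ft_force: [0.1, -1.1, -0.7]
grip_width: 0.0746
grip_force: 0.0
```

Call:
move_arm(
  series="0 0 -10 0 0 0;0 0 -30 0 0 0;0 0 -70 0 0 0;0 0 -110 0 0 0;0 0 -150 0 0 0;0 0 -175 0 0 0;0 0 -175 0 0 0",
)

```text
time: 11.5
position: [0.6217, -0.1242, 0.2041]
tool_rot: [0.999, -0.038, 0.004, 0.003]
ft_force: [0.3, 0.1, 0.3]
grip_width: 0.0785
grip_force: 0.0
```

```bash
python3 - <<'E'
from rig import robot
for n in('top','side'):
    p=robot.camera(n)
    for f in(robot.tip_of,robot.search_frame):print(n,[(round(d['p'],2),[round(v,3) for v in d['xyz']]) for d in f(p,'roll_41')[:6]])
E
python3 look.py d41c; python3 go.py .529 .3115 .195 4.3
```

```text
top [(0.81, [0.388, 0.406, 0.029]), (0.69, [0.623, -0.127, 0.04]), (0.67, [0.526, 0.31, 0.036]), (0.56, [0.466, 0.306, 0.036]), (0.52, [0.529, -0.114, 0.002]), (0.47, [0.411, 0.306, 0.038])]
top [(0.91, [0.618, -0.119, 0.061]), (0.64, [0.391, 0.405, 0.039]), (0.6, [0.526, 0.308, 0.06])]
side [(0.94, [0.387, 0.401, 0.026]), (0.86, [0.619, -0.127, 0.044]), (0.78, [0.532, 0.311, 0.035]), (0.7, [0.468, 0.307, 0.035]), (0.67, [0.415, 0.298, 0.037])]
side [(0.88, [0.461, 0.315, 0.05]), (0.85, [0.521, 0.322, 0.055]), (0.82, [0.411, 0.306, 0.046]), (0.56, [0.61, -0.107, 0.053]), (0.56, [0.385, 0.408, 0.032])]
t 11.9 pos [ 0.6164 -0.1224  0.1942] yaw -4.36 jaw 0.0784 F [-1.2  0.4  0.7]
[-1.201e+02 -4.260e+02  3.000e-01] [-0.05  0.48 -8.66]
```

Call:
move_arm(
  series="-120 -426 0 0 0 -8.7;-120 -426 0 0 0 -8.7;-120 -426 0 0 0 -8.7;-120 -426 0 0 0 -8.7;-120 -426 0 0 0 -8.7;-120 -426 0 0 0 -8.7;-120 -426 0 0 0 -8.7;-120 -426 0 0 0 -8.7",
)

```text
time: 12.57
position: [0.5505, 0.2058, 0.1953]
tool_rot: [0.999, 0.038, -0.003, 0.0]
ft_force: [1.3, 0.3, -0.2]
grip_width: 0.0784
grip_force: 0.0
```

```bash
python3 go.py .5285 .3115 .07 4.3
```

```text
t 12.57 pos [0.5505 0.2058 0.1953] yaw 4.33 jaw 0.0784 F [ 1.3  0.3 -0.2]
[ -13.1 -107.1  125.3] [0.01 0.4  0.03]
```

View pics/d41c.png

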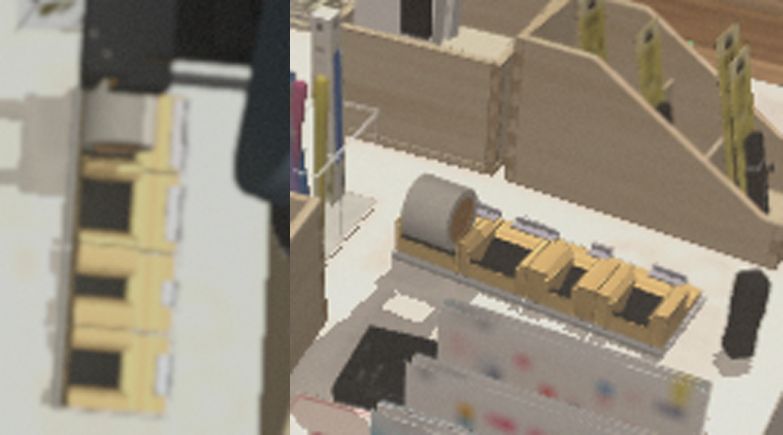

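Roll 41 sits upright in the widest bay (side crop at 437,212). Next is roll 30.

Call:
move_arm(
  series="-13 -107 0 0 0 0;-13 -107 0 0 0 0;-13 -107 0 0 0 0;-13 -107 40 0 0 0;-13 -107 80 0 0 0;-13 -107 115 0 0 0;-13 -107 115 0 0 0;-13 -107 115 0 0 0",
)

```text
time: 13.23
position: [0.528, 0.309, 0.0788]
tool_rot: [0.999, 0.038, -0.006, 0.001]
ft_force: [1.0, 0.4, 1.1]
grip_width: 0.0786
grip_force: 0.0
```

```bash
python3 go.py .5285 .3115 .019 4.3
```

```text
t 13.23 pos [0.528  0.309  0.0788] yaw 4.34 jaw 0.0786 F [1.  0.4 1.1]
[ 1.4 -2.6 59.8] [0.1  0.66 0.04]
```

Call:
move_arm(
  series="1 -2 20 0 0.3 0;1 -2 40 0 0.3 0;1 -2 52 0 0.3 0;1 -2 60 0 0.3 0;1 -2 60 0 0.3 0",
)

```text
time: 13.65
position: [0.5306, 0.3115, 0.0212]
tool_rot: [0.999, 0.038, -0.0, 0.0]
ft_force: [-0.5, 0.2, -0.0]
grip_width: 0.0783
grip_force: 0.0
```

Call:
move_arm(
  series="0 0 0 0 0 0;0 0 0 0 0 0;0 0 0 0 0 0;0 0 0 0 0 0;0 0 0 0 0 0;0 0 0 0 0 0;0 0 0 0 0 0",
  jaw=0.4,
)

```text
time: 14.23
position: [0.5309, 0.312, 0.0219]
tool_rot: [0.999, 0.038, 0.001, -0.0]
ft_force: [-0.1, 0.4, 3.2]
grip_width: 0.0513
grip_force: 12.1
```

```bash
python3 go.py .528 .3115 .19 4.3
```

```text
t 14.23 pos [0.5309 0.312  0.0219] yaw 4.34 jaw 0.0513 F [-0.1  0.4  3.2]
[  -2.7    0.2 -168.1] [-0.03 -0.06  0.04]
```

Call:
move_arm(
  series="0 0 -20 0 0 0;0 0 -60 0 0 0;0 0 -100 0 0 0;0 0 -140 0 0 0;0 0 -170 0 0 0;0 0 -170 0 0 0",
)

```text
time: 14.73
position: [0.5348, 0.3135, 0.1987]
tool_rot: [0.999, 0.038, 0.007, -0.002]
ft_force: [0.1, -0.1, 0.2]
grip_width: 0.051
grip_force: 12.0
```

```bash
python3 go.py .5607 -.1185 .195 -4.4
```

```text
t 14.73 pos [0.5348 0.3135 0.1987] yaw 4.36 jaw 0.051 F [ 0.1 -0.1  0.2]
[ -7.1 432.7   1.9] [-0.28 -0.79  8.76]
```

Call:
move_arm(
  series="-4 120 0 0 0 2;-4 432 0 0 0 8.7;-4 432 0 0 0 8.7;-4 432 0 0 0 8.7;-4 432 0 0 0 8.7;-4 432 0 0 0 8.7;-4 432 0 0 0 8.7;-4 432 0 0 0 8.7",
)

```text
time: 15.4
position: [0.5513, -0.0227, 0.1903]
tool_rot: [0.999, -0.038, -0.001, -0.0]
ft_force: [1.0, -0.9, -1.5]
grip_width: 0.0509
grip_force: 12.0
```

```bash
python3 go.py .5607 -.1185 .195 -4.4
```

```text
t 15.4 pos [ 0.5513 -0.0227  0.1903] yaw -4.35 jaw 0.0509 F [ 1.  -0.9 -1.5]
[16.6 94.8 -4.8] [-0.02  0.11  0.05]
```

Call:
move_arm(
  series="16.6 95 0 0 0 0;16.6 95 0 0 0 0;16.6 95 20 0 0 0;16.6 95 60 0 0 0;16.6 95 100 0 0 0;16.6 95 115 0 0 0;16.6 95 115 0 0 0;16.6 95 115 0 0 0",
)

```text
time: 16.07
position: [0.5606, -0.1165, 0.0748]
tool_rot: [0.999, -0.038, -0.002, -0.001]
ft_force: [0.3, -0.0, 0.1]
grip_width: 0.0513
grip_force: 12.0
```

```bash
cat > rel.py <<'E'
import sys,numpy as np
from rig import robot
o=robot.get_obs();P=np.array(o['position'])
p=robot.camera('side')
print('rolls',[(round(d['p'],2),np.round(d['xyz'],4)) for d in robot.tip_of(p,'roll_8') if d['xyz'][1]<0.1])
print('disp',[(round(d['p'],2),np.round(d['xyz'],4)) for d in robot.tip_of(p,'dispenser_8')])
E
python3 rel.py; python3 look.py d30; python3 go.py .5607 -.1185 .0245 -4.4
```

```text
rolls [(0.77, array([ 0.6195, -0.1246,  0.0408])), (0.73, array([ 0.5592, -0.1133,  0.0907]))]
disp [(0.89, array([ 0.5615, -0.1211,  0.0013])), (0.73, array([ 0.4401, -0.1075,  0.004 ])), (0.64, array([ 0.6164, -0.1243,  0.0051])), (0.56, array([ 0.499 , -0.1138,  0.0039]))]
t 16.32 pos [ 0.563  -0.1172  0.078 ] yaw -4.34 jaw 0.0509 F [ 0.3 -0.2 -0.2]
[-2.4  1.4 53.5] [ 0.07 -0.2   0.06]
```

View pics/d30.png

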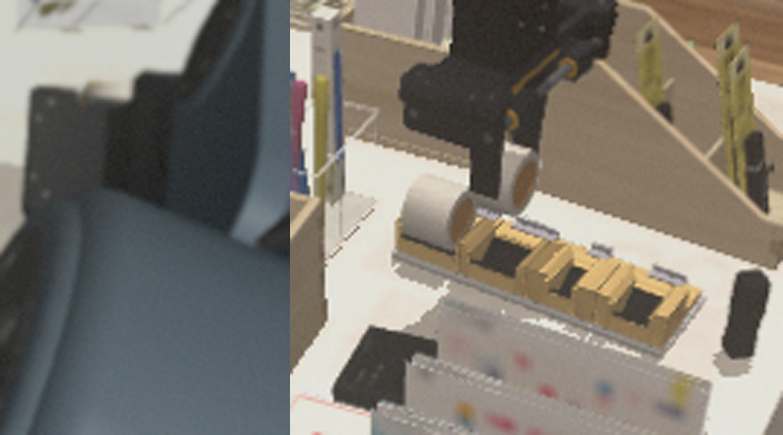

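Roll 30 is about over its bay, around 2 mm too far out. I'll apply the small correction and lower it.

Call:
move_arm(
  series="-2 1.4 15 0 0 0;-2 1.4 30 0 0 0;-2 1.4 42 0 0 0;-2 1.4 49 0 0 0;-2 1.4 49 0 0 0;-2 1.4 52 0 0 0;-2 1.4 52 0 0 0",
)

```text
time: 16.9
position: [0.5603, -0.1185, 0.0251]
tool_rot: [0.999, -0.038, 0.001, 0.0]
ft_force: [-0.1, -0.4, 0.0]
grip_width: 0.0512
grip_force: 12.0
```

Call:
move_arm(
  series="0 0 1.5 0 0 0;0 0 1.5 0 0 0;0 0 1.5 0 0 0",
)

```text
time: 17.15
position: [0.5605, -0.1189, 0.0245]
tool_rot: [0.999, -0.038, 0.001, 0.001]
ft_force: [-2.1, -1.7, 6.1]
grip_width: 0.0514
grip_force: 12.1
```

Contact. Release and lift.

Call:
move_arm(
  series="0 0 0 0 0 0;0 0 0 0 0 0;0 0 0 0 0 0;0 0 0 0 0 0;0 0 0 0 0 0",
  jaw=0.9,
)

```text
time: 17.57
position: [0.5596, -0.118, 0.0226]
tool_rot: [0.999, -0.038, -0.0, -0.0]
ft_force: [0.1, 0.7, -0.4]
grip_width: 0.0747
grip_force: 0.0
```

Call:
move_arm(
  series="0 0 -10 0 0 0;0 0 -30 0 0 0;0 0 -70 0 0 0;0 0 -110 0 0 0;0 0 -150 0 0 0;0 0 -170 0 0 0;0 0 -170 0 0 0",
)

```text
time: 18.15
position: [0.5633, -0.1194, 0.1993]
tool_rot: [0.999, -0.038, 0.006, 0.002]
ft_force: [-0.2, 0.1, -0.5]
grip_width: 0.0782
grip_force: 0.0
```

```bash
python3 rel.py; python3 go.py .468 .3065 .195 4.3
```

```text
rolls [(0.87, array([ 0.6185, -0.125 ,  0.0425])), (0.77, array([ 0.5578, -0.1185,  0.0399])), (0.73, array([ 0.4409, -0.1047, -0.0014]))]
disp [(0.82, array([ 0.5605, -0.1208,  0.0054])), (0.58, array([ 0.4972, -0.1139,  0.0039])), (0.56, array([ 0.441 , -0.1076,  0.0022])), (0.49, array([ 0.6162, -0.1248,  0.0067]))]
t 18.3 pos [ 0.5588 -0.1177  0.1925] yaw -4.36 jaw 0.078 F [-0.3  0.5 -0.3]
[-122.8 -416.1   -2.2] [-0.03  0.06 -8.66]
```

Call:
move_arm(
  series="-122 -416 0 0 0 -8.7;-122 -416 0 0 0 -8.7;-122 -416 0 0 0 -8.7;-122 -416 0 0 0 -8.7;-122 -416 0 0 0 -8.7;-122 -416 0 0 0 -8.7;-122 -416 0 0 0 -8.7;-122 -416 0 0 0 -8.7",
)

```text
time: 18.97
position: [0.4879, 0.2094, 0.1906]
tool_rot: [0.999, 0.038, -0.003, 0.0]
ft_force: [0.6, 0.2, -0.6]
grip_width: 0.078
grip_force: 0.0
```

```bash
python3 go.py .468 .3065 .08 4.3
```

```text
t 18.97 pos [0.4879 0.2094 0.1906] yaw 4.33 jaw 0.078 F [ 0.6  0.2 -0.6]
[-12.  -98.4 110.6] [0.04 0.29 0.03]
```

Call:
move_arm(
  series="-12 -98.5 0 0 0 0;-12 -98.5 0 0 0 0;-12 -98.5 0 0 0 0;-12 -98.5 40 0 0 0;-12 -98.5 80 0 0 0;-12 -98.5 110 0 0 0;-12 -98.5 110 0 0 0;-12 -98.5 110 0 0 0",
)

```text
time: 19.63
position: [0.4683, 0.3042, 0.0799]
tool_rot: [0.999, 0.038, -0.004, 0.001]
ft_force: [-0.7, -1.2, 0.1]
grip_width: 0.0783
grip_force: 0.0
```

```bash
python3 - <<'E'
from rig import robot
import numpy as np
p=robot.camera('side')
print([(round(d['p'],2),np.round(d['xyz'],4)) for d in robot.tip_of(p,'roll_8') if d['xyz'][1]>.2])
E
python3 go.py .468 .3065 .019 4.3
```

```text
[(0.93, array([0.386 , 0.4069, 0.0261])), (0.59, array([0.4657, 0.3068, 0.0362]))]
t 19.73 pos [0.4717 0.3054 0.0833] yaw 4.33 jaw 0.0785 F [-0.1 -1.1  0. ]
[-3.6 -1.4 64.3] [-0.02 -0.05  0.03]
```

Call:
move_arm(
  series="-3.5 -1.5 20 0 0 0;-3.5 -1.5 40 0 0 0;-3.5 -1.5 56 0 0 0;-3.5 -1.5 63 0 0 0;-3.5 -1.5 63 0 0 0",
)

```text
time: 20.15
position: [0.4678, 0.3064, 0.0201]
tool_rot: [0.999, 0.038, 0.0, -0.0]
ft_force: [0.1, -0.7, 0.3]
grip_width: 0.0784
grip_force: 0.0
```

Call:
move_arm(
  series="0 0 0 0 0 0;0 0 0 0 0 0;0 0 0 0 0 0;0 0 0 0 0 0;0 0 0 0 0 0;0 0 0 0 0 0;0 0 0 0 0 0",
  jaw=0.4,
)

```text
time: 20.73
position: [0.4679, 0.3073, 0.0205]
tool_rot: [0.999, 0.038, 0.001, -0.001]
ft_force: [-0.9, 3.1, 3.6]
grip_width: 0.0513
grip_force: 12.0
```

Call:
move_arm(
  series="0 0 -20 0 0 0;0 0 -60 0 0 0;0 0 -100 0 0 0;0 0 -140 0 0 0;0 0 -172 0 0 0;0 0 -172 0 0 0;0 0 -172 0 0 0",
)

```text
time: 21.32
position: [0.4684, 0.3067, 0.1937]
tool_rot: [0.999, 0.038, 0.002, -0.0]
ft_force: [-0.6, -0.0, -1.5]
grip_width: 0.0514
grip_force: 12.0
```

```bash
python3 go.py .4408 -.1085 .195 -4.4
```

```text
t 21.32 pos [0.4684 0.3067 0.1937] yaw 4.36 jaw 0.0514 F [-0.6 -0.  -1.5]
[-59.1 411.9  -1.9] [-0.06 -0.25  8.76]
```

Call:
move_arm(
  series="-59 412 -2 0 0 8.7;-59 412 -2 0 0 8.7;-59 412 -2 0 0 8.7;-59 412 -2 0 0 8.7;-59 412 -2 0 0 8.7;-59 412 -2 0 0 8.7;-59 412 -2 0 0 8.7;-59 412 -2 0 0 8.7",
)

```text
time: 21.98
position: [0.4427, -0.0275, 0.1914]
tool_rot: [0.999, -0.038, -0.003, -0.001]
ft_force: [0.7, 0.7, -0.1]
grip_width: 0.0516
grip_force: 12.0
```

```bash
python3 go.py .4408 -.1085 .195 -4.4
```

```text
t 21.98 pos [ 0.4427 -0.0275  0.1914] yaw -4.34 jaw 0.0516 F [ 0.7  0.7 -0.1]
[ 4.2 80.9 -3.7] [-0.05  0.3   0.06]
```

Call:
move_arm(
  series="4 81 0 0 0 0;4 81 0 0 0 0;4 81 20 0 0 0;4 81 60 0 0 0;4 81 100 0 0 0;4 81 115 0 0 0;4 81 115 0 0 0;4 81 115 0 0 0",
)

```text
time: 22.65
position: [0.441, -0.1063, 0.0765]
tool_rot: [0.999, -0.038, -0.003, -0.001]
ft_force: [0.4, -0.7, -0.2]
grip_width: 0.0513
grip_force: 12.0
```

```bash
python3 rel.py; python3 look.py d19; python3 go.py .4408 -.1085 .0235 -4.4
```

```text
rolls [(0.84, array([ 0.6174, -0.1228,  0.0401])), (0.69, array([ 0.4424, -0.1074,  0.0935])), (0.69, array([ 0.5597, -0.1193,  0.0401]))]
disp [(0.75, array([ 0.5568, -0.1225,  0.0058])), (0.71, array([ 0.4414, -0.1079,  0.0054])), (0.58, array([ 0.5002, -0.1127,  0.0052])), (0.5, array([ 0.6162, -0.1232,  0.0061]))]
t 22.9 pos [ 0.4439 -0.1075  0.0795] yaw -4.33 jaw 0.0513 F [ 0.4 -0.5 -0.4]
[-3.2  1.2 56. ] [ 0.07 -0.15  0.07]
```

View pics/d19.png

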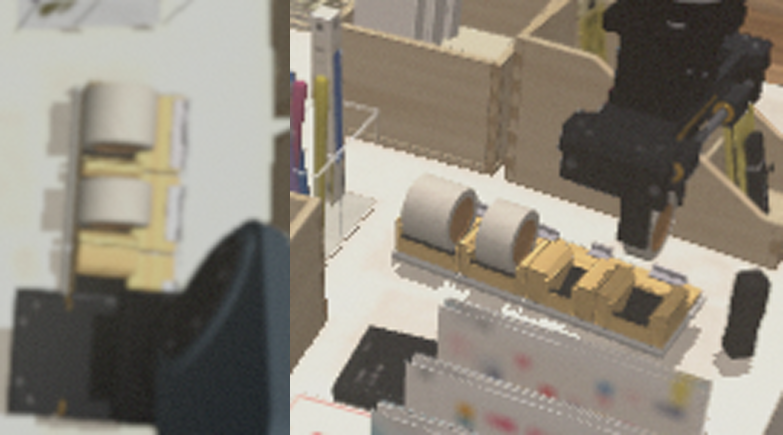

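Rolls 41 and 30 are seated, and roll 19 hovers over the near bay (side crop at 655,230). Lowering it.

Call:
move_arm(
  series="-2.5 1 15 0 0 0;-2.5 1 30 0 0 0;-2.5 1 44 0 0 0;-2.5 1 52 0 0 0;-2.5 1 54 0 0 0;-2.5 1 54 0 0 0;-2.5 1 54 0 0 0",
)

```text
time: 23.48
position: [0.4411, -0.1082, 0.025]
tool_rot: [0.999, -0.038, 0.001, 0.0]
ft_force: [0.6, 0.0, -0.4]
grip_width: 0.051
grip_force: 12.0
```

Call:
move_arm(
  series="0 0 2 0 0 0;0 0 2 0 0 0;0 0 2 0 0 0",
)

```text
time: 23.73
position: [0.4414, -0.1087, 0.0234]
tool_rot: [0.999, -0.038, 0.001, 0.001]
ft_force: [-1.7, -1.2, 5.7]
grip_width: 0.0516
grip_force: 12.0
```

Call:
move_arm(
  series="0 0 0 0 0 0;0 0 0 0 0 0;0 0 0 0 0 0;0 0 0 0 0 0;0 0 0 0 0 0",
  jaw=0.9,
)

```text
time: 24.15
position: [0.4405, -0.1079, 0.0223]
tool_rot: [0.999, -0.038, -0.0, -0.0]
ft_force: [-0.4, 0.7, 0.4]
grip_width: 0.0748
grip_force: 0.0
```

Call:
move_arm(
  series="0 0 -10 0 0 0;0 0 -30 0 0 0;0 0 -70 0 0 0;0 0 -110 0 0 0;0 0 -150 0 0 0;0 0 -172 0 0 0;0 0 -172 0 0 0",
)

```text
time: 24.73
position: [0.4437, -0.1094, 0.1991]
tool_rot: [0.999, -0.038, 0.005, 0.002]
ft_force: [0.5, -0.1, 0.1]
grip_width: 0.0782
grip_force: 0.0
```

```bash
python3 rel.py; python3 - <<'E'
from rig import robot
import numpy as np
from h import *
p=robot.camera('side')
print([(round(d['p'],2),np.round(d['xyz'],4)) for d in robot.tip_of(p,'roll_8') if d['xyz'][1]>.2])
E
python3 go.py .412 .302 .195 4.3
```

```text
rolls [(0.75, array([ 0.4402, -0.1105,  0.0411])), (0.71, array([ 0.5571, -0.1193,  0.0428])), (0.67, array([ 0.6174, -0.1229,  0.0426]))]
disp [(0.83, array([ 0.5571, -0.1221,  0.0067])), (0.75, array([ 0.4434, -0.107 ,  0.0044])), (0.64, array([ 0.6181, -0.1242,  0.005 ])), (0.57, array([ 0.4993, -0.1149,  0.0044]))]
[(0.9, array([0.4131, 0.3006, 0.0372])), (0.78, array([0.3862, 0.4063, 0.0224]))]
t 24.98 pos [ 0.4391 -0.1073  0.1927] yaw -4.36 jaw 0.0783 F [ 0.8 -0.4 -0.8]
[ -58.2 -406.1   -1.4] [-0.11  0.21 -8.66]
```

Call:
move_arm(
  series="-58 -406 -1 0 0 -8.7;-58 -406 -1 0 0 -8.7;-58 -406 -1 0 0 -8.7;-58 -406 -1 0 0 -8.7;-58 -406 -1 0 0 -8.7;-58 -406 -1 0 0 -8.7;-58 -406 -1 0 0 -8.7;-58 -406 -1 0 0 -8.7",
)

```text
time: 25.65
position: [0.4168, 0.2263, 0.1933]
tool_rot: [0.999, 0.038, -0.002, 0.001]
ft_force: [0.8, -0.1, 0.2]
grip_width: 0.0786
grip_force: 0.0
```

```bash
python3 go.py .4125 .302 .08 4.3
```

```text
t 25.65 pos [0.4168 0.2263 0.1933] yaw 4.34 jaw 0.0786 F [ 0.8 -0.1  0.2]
[  1.9 -75.9 113.2] [0.05 0.24 0.04]
```

Call:
move_arm(
  series="1 -76 0 0 0 0;1 -76 0 0 0 0;1 -76 10 0 0 0;1 -76 50 0 0 0;1 -76 90 0 0 0;1 -76 112 0 0 0;1 -76 112 0 0 0;1 -76 112 0 0 0",
)

```text
time: 26.32
position: [0.412, 0.2997, 0.0809]
tool_rot: [0.999, 0.038, -0.003, 0.001]
ft_force: [0.2, 0.0, 0.1]
grip_width: 0.0783
grip_force: 0.0
```

```bash
python3 - <<'E'
from rig import robot
import numpy as np
for n in('side','top'):
    p=robot.camera(n)
    print([(round(d['p'],2),np.round(d['xyz'],4)) for d in robot.tip_of(p,'roll_8') if d['xyz'][1]>.2])
E
python3 go.py .4125 .302 .02 4.3
```

```text
[(0.73, array([0.3875, 0.4046, 0.0267])), (0.72, array([0.4133, 0.2991, 0.0374]))]
[(0.51, array([0.4122, 0.3038, 0.04  ]))]
t 26.52 pos [0.4151 0.3009 0.0846] yaw 4.33 jaw 0.0782 F [-0.5  0.9  0.6]
[-2.7 -1.2 64.6] [-0.06 -0.18  0.03]
```

Call:
move_arm(
  series="-2 -1 20 0 0 0;-2 -1 40 0 0 0;-2 -1 56 0 0 0;-2 -1 64 0 0 0;-2 -1 64 0 0 0",
)

```text
time: 26.93
position: [0.4116, 0.3012, 0.0189]
tool_rot: [0.999, 0.038, -0.0, 0.0]
ft_force: [0.2, 0.5, 0.1]
grip_width: 0.0781
grip_force: 0.0
```

Call:
move_arm(
  series="0 0 0 0 0 0;0 0 0 0 0 0;0 0 0 0 0 0;0 0 0 0 0 0;0 0 0 0 0 0;0 0 0 0 0 0;0 0 0 0 0 0",
  jaw=0.4,
)

```text
time: 27.52
position: [0.413, 0.3029, 0.0201]
tool_rot: [0.999, 0.037, 0.002, -0.001]
ft_force: [0.0, 5.7, 4.3]
grip_width: 0.051
grip_force: 12.0
```

Call:
move_arm(
  series="0 0 -20 0 0 0;0 0 -60 0 0 0;0 0 -100 0 0 0;0 0 -140 0 0 0;0 0 -174 0 0 0;0 0 -174 0 0 0;0 0 -174 0 0 0",
)

```text
time: 28.1
position: [0.4129, 0.3017, 0.1954]
tool_rot: [0.999, 0.038, 0.003, -0.001]
ft_force: [-0.1, 0.4, -0.4]
grip_width: 0.0511
grip_force: 12.0
```

```bash
python3 - <<'E'
from rig import robot
import numpy as np
p=robot.camera('side')
print([(round(d['p'],2),np.round(d['xyz'],4)) for d in robot.tip_of(p,'roll_8') if d['xyz'][1]>.2])
E
python3 go.py .5 -.1138 .195 -4.4
```

```text
[(0.78, array([0.3894, 0.404 , 0.0274]))]
t 28.2 pos [0.4106 0.3007 0.1924] yaw 4.35 jaw 0.0513 F [-0.6 -0.1 -1.1]
[ 57.7 420.1  -2.3] [0.06 0.11 8.75]
```

Call:
move_arm(
  series="58 420 -2 0 0 8.7;58 420 -2 0 0 8.7;58 420 -2 0 0 8.7;58 420 -2 0 0 8.7;58 420 -2 0 0 8.7;58 420 -2 0 0 8.7;58 420 -2 0 0 8.7;58 420 -2 0 0 8.7",
)

```text
time: 28.87
position: [0.4805, -0.0262, 0.1926]
tool_rot: [0.999, -0.038, -0.003, -0.001]
ft_force: [0.5, 0.2, -2.1]
grip_width: 0.0512
grip_force: 12.0
```

```bash
python3 go.py .5 -.1138 .195 -4.4
```

```text
t 28.87 pos [ 0.4805 -0.0262  0.1926] yaw -4.37 jaw 0.0512 F [ 0.5  0.2 -2.1]
[26.1 85.9 -2.7] [-0.06  0.3   0.02]
```

Call:
move_arm(
  series="25 86 0 0 0 0;25 86 0 0 0 0;25 86 20 0 0 0;25 86 60 0 0 0;25 86 95 0 0 0;25 86 110 0 0 0;25 86 110 0 0 0;25 86 110 0 0 0",
)

```text
time: 29.53
position: [0.4987, -0.1114, 0.0825]
tool_rot: [0.999, -0.038, -0.003, -0.001]
ft_force: [0.3, 0.5, 0.1]
grip_width: 0.0512
grip_force: 12.0
```

```bash
python3 rel.py; python3 rel.py; python3 go.py .5 -.1138 .023 -4.4
python3 - <<'E'
# held roll against bay in the side picture: mean column of roll / bay estimates by colour along x at TCP height
from rig import robot
from h import *
o=robot.get_obs();P=np.array(o['position'])
p=robot.camera('side');W=p['world_to_cam'];im=p['img'][:,:,::-1].copy()
pr=lambda q:cv2.projectPoints(np.array([q]),cv2.Rodrigues(W[:3,:3])[0],W[:3,3],p['mtx'],p['distortion'])[0].ravel()
# on the plane z = roll centre + 12 (above finger?) rather print brightness along axis below fingertip, at back flank z-20 mm, y+14
zc=P[2]+.019
for dy,dz in((.015,-.021),(.010,-.024)):
    print([(int(1000*dx),int(im[tuple(pr(P*[1,1,0]+[dx,dy+.0*dx,zc+dz])[::-1].round().astype(int))].mean())) for dx in np.arange(-.016,.0161,.002)])
E
```

```text
rolls [(0.94, array([ 0.6161, -0.1221,  0.0416])), (0.86, array([ 0.5582, -0.1189,  0.0387])), (0.69, array([ 0.441 , -0.112 ,  0.0403])), (0.55, array([ 0.4987, -0.1157,  0.0988]))]
disp [(0.95, array([ 0.4418, -0.1072,  0.0022])), (0.86, array([ 0.5576, -0.1214,  0.0041])), (0.57, array([ 0.4999, -0.1126,  0.0031])), (0.46, array([ 0.6182, -0.1255,  0.0072]))]
rolls [(0.89, array([ 0.6188, -0.125 ,  0.0433])), (0.77, array([ 0.5572, -0.1195,  0.0416])), (0.58, array([ 0.5022, -0.114 ,  0.1033])), (0.54, array([ 0.4408, -0.1101,  0.0401]))]
disp [(0.78, array([ 0.4983, -0.1095,  0.0042])), (0.76, array([ 0.617 , -0.1234,  0.0061])), (0.68, array([ 0.5585, -0.121 ,  0.0081]))]
t 29.83 pos [ 0.5015 -0.1123  0.086 ] yaw -4.34 jaw 0.0511 F [ 0.  -0.3 -0.7]
[-1.5  1.5 63. ] [ 0.06 -0.15  0.06]
[(-16, 221), (-14, 220), (-12, 221), (-10, 220), (-8, 222), (-6, 219), (-4, 218), (-2, 115), (0, 126), (2, 182), (4, 214), (5, 151), (8, 218), (10, 222), (12, 222), (13, 221), (16, 218)]
[(-16, 221), (-14, 221), (-12, 220), (-10, 221), (-8, 220), (-6, 222), (-4, 219), (-2, 115), (0, 126), (2, 126), (4, 182), (5, 93), (8, 151), (10, 218), (12, 222), (13, 221), (16, 221)]
```

Call:
move_arm(
  series="-2.2 1.5 15 0 0 0;-2.2 1.5 30 0 0 0;-2.2 1.5 42 0 0 0;-2.2 1.5 50 0 0 0;-2.2 1.5 55 0 0 0;-2.2 1.5 58 0 0 0;-2.2 1.5 58 0 0 0;-2.2 1.5 58 0 0 0",
)

```text
time: 30.55
position: [0.4986, -0.1136, 0.0271]
tool_rot: [0.999, -0.038, 0.0, 0.0]
ft_force: [0.6, -0.0, 0.8]
grip_width: 0.0509
grip_force: 12.0
```

```bash
python3 rel.py;python3 go.py .4995 -.1138 .023 -4.4
```

```text
rolls [(0.87, array([ 0.6182, -0.1248,  0.0404])), (0.81, array([ 0.4413, -0.1127,  0.04  ])), (0.58, array([ 0.5589, -0.1195,  0.0399])), (0.57, array([ 0.5009, -0.1186,  0.043 ]))]
disp [(0.9, array([ 0.4991, -0.1144,  0.0044])), (0.8, array([ 0.5588, -0.1227,  0.006 ])), (0.73, array([ 0.4391, -0.1094,  0.0379])), (0.68, array([ 0.4413, -0.1054,  0.0029])), (0.63, array([ 0.6191, -0.1239,  0.0069]))]
t 30.7 pos [ 0.4987 -0.1136  0.0272] yaw -4.36 jaw 0.0512 F [ 0.6  0.6 -0.3]
[0.8 0.1 4.2] [ 0.02 -0.06  0.04]
```

No contact on the cheeks, so the roll is inside the bay. Finishing the descent.

Call:
move_arm(
  series="0 0 2 0 0 0;0 0 4 0 0 0;0 0 4 0 0 0;0 0 4 0 0 0",
)

```text
time: 31.03
position: [0.4988, -0.1138, 0.0232]
tool_rot: [0.999, -0.038, 0.001, 0.0]
ft_force: [0.2, 0.2, 4.7]
grip_width: 0.051
grip_force: 12.0
```

Call:
move_arm(
  series="0 0 0 0 0 0;0 0 0 0 0 0;0 0 0 0 0 0;0 0 0 0 0 0;0 0 0 0 0 0",
  jaw=0.9,
)

```text
time: 31.45
position: [0.4981, -0.1133, 0.0225]
tool_rot: [0.999, -0.038, -0.0, -0.0]
ft_force: [0.1, -0.3, -0.1]
grip_width: 0.0747
grip_force: 0.0
```

Call:
move_arm(
  series="0 0 -10 0 0 0;0 0 -30 0 0 0;0 0 -70 0 0 0;0 0 -110 0 0 0;0 0 -150 0 0 0;0 0 -190 0 0 0;0 0 -190 0 0 0;0 0 -190 0 0 0",
)

```text
time: 32.12
position: [0.4999, -0.1141, 0.2161]
tool_rot: [0.999, -0.038, 0.003, 0.001]
ft_force: [-0.9, 1.4, -0.0]
grip_width: 0.0783
grip_force: 0.0
```

```bash
python3 - <<'E'
from rig import robot
from h import *
for n in('side','top'):
    p=robot.camera(n)
    for f in(robot.tip_of,robot.search_frame):print(n,[(round(d['p'],2),np.round(d['xyz'],3)) for d in f(p,'roll_8')])
    W=p['world_to_cam'];im=p['img']
    # brightness profile along row at roll top, lateral silhouette of roll_8: ridge z=.067 vs a leaning roll
    if n=='side':
        a=ortho(p,im,.055,.48,.52,-.135,-.09,1000)
        print(a.mean(2).astype(int)[::3,::4])
E
```

```text
side [(0.75, array([ 0.501, -0.115,  0.041])), (0.69, array([ 0.557, -0.117,  0.039])), (0.61, array([ 0.619, -0.124,  0.041])), (0.6, array([ 0.438, -0.112,  0.039]))]
side [(0.85, array([ 0.434, -0.096,  0.049])), (0.68, array([ 0.554, -0.103,  0.053])), (0.62, array([ 0.611, -0.11 ,  0.052])), (0.58, array([0.387, 0.406, 0.032])), (0.49, array([ 0.497, -0.111,  0.049]))]
[[150 147 147 139 132 117 164 163 127 166 214 215]
 [167 169 169 165 163 169 139 138 153 211 216 214]
 [163 167 166 167 169 163 161 169 214 215 216 214]
 [164 165 165 164 165 166 168 184 211 209 209 214]
 [154 163 162 160 157 154 152 169 171 163 165 175]
 [141 145 143 141 140 145 144 148 145 141 140 138]
 [134 135 139 142 140 141 140 138 134 133 130 132]
 [132 133 133 127 119 115 111 105 109 108 104 111]
 [116 107 100  94  92  86  86  82  84  91  99 106]
 [ 86  83  80  82  80  80  80  79  81  89 108 135]
 [ 81  80  79  79  80  82  83  84  96 123 161 194]
 [ 80  80  81  88  86  93 102 113 125 171 214 213]
 [ 92  93  98 106 113 122 156 141 117 169 213 214]
 [121 126 129 168 162 140 166 139 120 175 209 213]]
top [(0.94, array([ 0.62 , -0.123,  0.039])), (0.57, array([ 0.441, -0.111,  0.041])), (0.5, array([0.391, 0.407, 0.028]))]
top [(0.91, array([ 0.616, -0.117,  0.057])), (0.55, array([0.392, 0.402, 0.042])), (0.54, array([ 0.438, -0.106,  0.061]))]
```

```bash
python3 -c "
from rig import robot
print(robot.hand_in())"
```

```text
the job is handed in; nothing more can be done
None
```

I moved all four rolls into the dispensers made for their widths, released them, and handed the job in at about 32 s. On the final check each roll's centre was 39–41 mm above the table, against 41 mm when fully down.

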